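Refit the dimmer knob on the breakfast-bar lamp

TASK

Refit the lamp's dimmer knob: turn the orange clamp knob a quarter turn clockwise to free the dust cover, and slide the cover as far as it goes, clear of the D-shaped spindle. Then take the black dimmer knob off the tray, turn it so that the flat in its bore matches the spindle's flat, push it fully home and keep pressing it well down against the spindle's spring. Finish like that, still gripping and pressing the knob, and leave the teapot, cups, strainer and sugar jar where they are.

Things in the scene. Friction and masses are not known exactly. Their poses are not given: they have to be found in the camera images.
- lamp: Battery lamp: fixed white console 110 mm wide (x), 335 long (y from -145 to +190 mm), 40 high; frosted glass column 90 mm across, up to 162 mm above the bar, 140 mm along +y. Origin: on the bar's surface straight under the spindle. z up, y along the console towards the glass. The spindle stands on its top, at first under the hood of a dark steel dust cover that carries the clamp knob.
- cover (a joint): Sliding dust cover (m): 0 over the spindle, grows as it slides along the lamp's -y (away from the glass) to its stop at 0.060; friction about 1.5 N. Its hood is 30 x 30 mm, 30 mm high above the console's top, and 60 mm along is clear of the spindle. While the clamp knob is locked, its orange tongue meets a brass pin and the cover moves no more than 10 mm.
- clamp (a joint): Turn of the orange clamp knob (rad): 0 to 0.15 at the start (locked), grows clockwise seen from above, stop at 1.57 (quarter turn, free). Stays where it is left; friction about 0.06 N m. It rides on the cover, which can be pulled along by it.
- clamp_grip (a point): Middle of the clamp knob's grip bar, on the knob's axis, 36 mm above the console's top, at first 50 mm along the lamp's -y from the spindle. Axes turn with the knob: z up, x along the bar. Bar 34 long (x), 12 wide (y), 20 mm high (10 above and below this point), on a disc 34 mm across whose top is 10 mm below this point. All else near it is under 30 mm above the console's top.
- spindle_top (a point): Centre (on the axis of its round) of the top of the brass D-spindle, 24 mm above the console's top. 18 mm in diameter, one flat 2.5 mm from the axis over the whole length, facing the point's +x; z up; top edge chamfered. Stands at some angle within 0.6 rad of the lamp's x; turns only against friction (0.05 N m); sinks when pressed.
- press (a joint): How far the spindle is pressed in (m): 0 at rest, stop at 0.006. Spring: 2 N to start, 9 N at 0.006, returns when released.
- dimmer_knob: Black knob upright on the tray, about 60 g. Origin: centre of underside, z up. Disc 40 mm across, 20 mm high; on it a grip bar along x, 38 long, 12 wide, from 20 to 38 mm up. D-bore from below: 16 mm deep, 20 mm across, flat 3.5 mm from the axis on the +x side, where the white line on the bar points. Home: origin 16 mm below spindle_top; goes on within about 0.2 rad of its x.
- knob_mark (a point): Outer end of the white line on top of the dimmer knob's grip bar: 19 mm along the knob's +x from its axis, 38 mm above its underside. Shows on which side the bore's flat lies.
- tray: Fixed bamboo tray 190 (x) x 270 (y) mm, floor 6 mm thick, rim 18 mm high. Origin: centre of its underside. The dimmer knob and one cup stand on it, one at each end.
- teapot: Blue ceramic teapot, 117 mm high, 132 mm in diameter, spout at +y and handle at -y (up to 105 mm from its origin). Origin: centre of its underside. Leave alone.
- cup_a: White espresso cup on the tray, 60 mm across, 52 mm high. Origin: centre of its underside. Leave alone.
- cup_b: White espresso cup on the bar, 60 mm across, 52 mm high. Origin: centre of its underside. Leave alone.
- strainer: Steel tea strainer, bowl 74 mm across and 24 mm high, handle reaching 108 mm along +y. Origin: centre of the bowl's underside. Leave alone.
- sugar_jar: Glass sugar jar, 64 mm in diameter, 85 mm high. Origin: centre of its underside. Leave alone.
Things that resemble listed ones, but are neither listed nor needed, are in the scene too. Of the things that look like the dimmer_knob, the middle-sized one is meant.

How it is judged:
On the way, in this order (a step that is already met when the one before it is completed fails the run):
1. the clamp knob is turned clockwise while the cover is still over the spindle (value of joint clamp above 1.1 rad and value of joint cover below 0.015 m), for 0.1 s.
2. the cover is slid clear of the spindle (value of joint cover above 0.05 m), for 0.1 s.
3. the dimmer knob is on the spindle, flat to flat and fully home (z of dimmer_knob in the frame of spindle_top below -0.014 m and horizontal distance between dimmer_knob and spindle_top below 0.003 m and angle between the z axis of dimmer_knob and the z axis of spindle_top, either way round below 0.12 rad and angle between the x axis of dimmer_knob and the x axis of spindle_top, either way round below 0.4 rad and x of knob_mark in the frame of spindle_top above 0.01 m), for 0.1 s.
At the end, for the whole second after the job is handed in: Ends holding: through the last second the knob is home on the spindle (underside over 14 mm below the spindle's top, axes within 3 mm and 0.12 rad, flats matching within 0.4 rad), the spindle is pressed in over 2 mm, the fingers press on the knob with over 3 N, and the cover is over 45 mm open (all of step 3 and value of joint press above 0.002 m and contact force between the fingers and dimmer_knob above 3 N and value of joint cover above 0.045 m); the arm keeps its last pose, push and grip.
It fails at once if the teapot is moved by more than 25 mm or tipped (distance of teapot from where it was at the start of the episode above 0.025 m or angle between teapot's own z axis and vertical above 0.4 rad).
It fails at once if the espresso cup on the tray is moved by more than 25 mm or tipped (distance of cup_a from where it was at the start of the episode above 0.025 m or angle between cup_a's own z axis and vertical above 0.4 rad).
It fails at once if the other espresso cup is moved by more than 25 mm or tipped (distance of cup_b from where it was at the start of the episode above 0.025 m or angle between cup_b's own z axis and vertical above 0.4 rad).
It fails at once if the tea strainer is moved by more than 25 mm or tipped (distance of strainer from where it was at the start of the episode above 0.025 m or angle between strainer's own z axis and vertical above 0.4 rad).
It fails at once if the sugar jar is moved by more than 25 mm or tipped (distance of sugar_jar from where it was at the start of the episode above 0.025 m or angle between sugar_jar's own z axis and vertical above 0.4 rad).
It also fails if it takes over 54 s, if anything falls off the work surface, if the arm or the gripper's body presses on something with over 40 N, if the wrist force passes 120 N, or if a joint passes its speed limit or range.

ROBOT

A 7-joint arm with a two-finger parallel gripper is mounted at the origin on the work surface. World frame = base frame: x ahead of the robot, y to its left, z up, the work surface at z = 0. Lengths are in m, angles in rad, forces in N, time in s.
With the tool pointing down it reaches from about 0.425 to 0.925 m from the base axis. Payload 6.8 kg.
Tool frame: the origin (TCP) lies on the front face of the gripper's body, between the roots of the fingers; the fingertips stand 73 mm ahead of it and the grasp point (between the pads) lies 54 mm ahead of it (env.nose_length is the distance from the TCP to the fingertips, in m); z points along the fingers, y is the line along which they close (so a half turn about z gives the same grasp; the last joint's range is limited). The gripper opens to 85 mm and grips with 20 to 120 N. Pads are 22 mm wide; open, the fingers measure 114 mm over their backs; the gripper's body (76 mm by 85 mm) begins 54 mm behind the grasp point. The pads swing forward as they close: fully open they stand 13 mm farther back than shut.
Start: joints at [-1.333, 0.477, 0.022, 1.555, -0.011, 1.109, -0.083], TCP at [0.229, 0.635, 0.304] pointing down, gripper open.
Joint ranges: [-2.96, 2.96], [-0.34, 2.1], [-1.41, 1.46], [0.24, 2.44], [-1.37, 4.51], [0.17, 1.92], [-2.96, 2.96]. Speed limits (rad/s): [2.39, 2.39, 3.14, 3.14, 3.14, 3.14, 3.14].

INTERFACE

Orientations are given as a unit quaternion [w, x, y, z].
In Python, from cell import env, kin, camera, calibration, job gives the robot as it stands. The module is installed in compiled form; this text tells all that it offers. Calls block until the motion is done:
- env.reach(position, orientation): joint-space move of the TCP to a pose.
- env.movel(position, velocity=0.15, rot=None, stop_force=None): straight line of the TCP; rot=None keeps the orientation; velocity is the mean speed in m/s. With stop_force (N) it stops when the force on the tool has changed by that much, and returns True; else False.
- env.goto_joints(angles): joint-space move.
- env.grip(opening, f_grip=None): finger opening in m; f_grip is the grip in N (None keeps the last); returns when the fingers have stopped.
- env.dwell(seconds).
- kin.inverse_kinematics(position, orientation): joint angles nearest the present ones, or None.
- env.get_state(): the state.
- camera(name): name is "scene" or "top"; returns (picture, depth): 420x560x3 uint8, blue, green, red; 420x560 float32, m along the optical axis (not along the pixel's ray), 0 where there is no reading.
- calibration(name): a dict with "fx", "fy", "cx", "cy" (pixels), "rvec" (rotation vector, rad) and "tvec" (3), from world to camera coordinates, as OpenCV has them. Camera axes: x right, y down, z forward; pixel columns grow to the right and rows downward; lengths in m; the calibration is good to about 2 mm. A picture is of the moment at which its call begins. calibration takes no time and is no camera call.
A pose or a line that the arm cannot do raises env.PlanningError and nothing moves.
- job.job_done(): hands the job in; it is judged then, once.
The state is a dict: "time": time; "qpos": joint angles; "joint_velocities": joint speeds; "joint_torque": joint torques, N m; "tcp_pos": TCP position; "orientation": TCP orientation; "force": force on the tool from outside, world axes, zero at the start; "torque": the same for the moment, N m; "opening": finger opening in m; "gripper_force": force on a finger pad.
Only numpy, scipy, OpenCV 4.12 (cv2) and the standard library are available. Lean on these libraries where they do the work, as an engineer would, in place of code of your own. Each camera call takes 0.05 s, during which the arm holds its last target. There are 200 camera calls.

## Working session

There is one attempt and no reset: what is moved stays moved. The work goes in short steps, each a Python script; the robot and the scene stay as the last script left them, time stands still between calls to the robot, and variables do not carry over. Pictures are saved under pics/ and viewed, at most 10 in all, crops included, and the job is handed in when it is done.

```bash
mkdir -p pics
cat > h.py <<'E'
import numpy as np, cv2
from cell import env, kin, camera, calibration, job
def cal(n):
    c=calibration(n); R,_=cv2.Rodrigues(np.array(c["rvec"],float)); return c,R,np.array(c["tvec"],float).ravel()
def ray(n,u,v):
    c,R,t=cal(n); d=R.T@np.array([(u-c["cx"])/c["fx"],(v-c["cy"])/c["fy"],1.]); return -R.T@t,d
def onz(n,u,v,z):
    o,d=ray(n,u,v); return o+d*(z-o[2])/d[2]
def dep(n,u,v,D): 
    o,d=ray(n,u,v); return o+d*D[int(round(v)),int(round(u))]
def cloud(n,D):
    v,u=np.mgrid[:420,:560]; c,R,t=cal(n)
    P=np.stack([(u-c["cx"])/c["fx"],(v-c["cy"])/c["fy"],np.ones(u.shape)],-1)*D[...,None]
    return (P-t)@R
def proj(n,p):
    c,R,t=cal(n); q=R@np.asarray(p)+t; return q[0]/q[2]*c["fx"]+c["cx"],q[1]/q[2]*c["fy"]+c["cy"]
def quat(yaw):  # tool down, tool y axis along world angle (yaw-90deg..): x axis at yaw
    return [0.,np.cos(yaw/2),np.sin(yaw/2),0.]
E
python3 - <<'E'
from h import *
for n in ("scene","top"):
    I,D=camera(n); cv2.imwrite(f"pics/{n}0.png",I); np.savez(f"pics/{n}0.npz",I=I,D=D)
    c,R,t=cal(n); print(n,-R.T@t,c["fx"],R[2])
s=env.get_state(); print(s["time"],s["tcp_pos"],s["orientation"],s["opening"])
E
```

```text
scene [ 1.28386034 -0.24415929  0.95027216] 502.4102556309763 [-0.61230607  0.14695941 -0.77684246]
top [ 0.42907675 -0.10388609  1.0538105 ] 392.56089495713957 [ 0.16707625 -0.00786583 -0.9859126 ]
0.1 [0.22868296 0.63465928 0.30303142] [-8.71112605e-05  1.72056338e-01  9.85086770e-01 -8.15420534e-04] 0.08547527289639952
```

View pics/scene0.png

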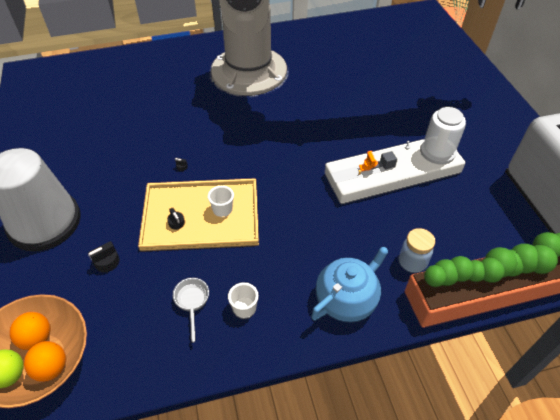

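View pics/top0.png

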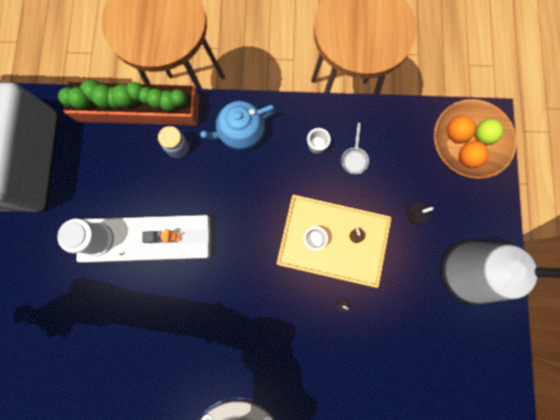

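Scene picture: the lamp console is at about (395,168), with the orange clamp knob at (370,160) and the hood at (388,160). Three black knobs could be the dimmer:

| Candidate | Scene pixel | Top pixel |
|---|---|---|
| Small, on the bar | (181,163) | (343,305) |
| On the tray | (176,218) | (357,235) |
| Large, on the bar | (104,258) | (419,213) |

I choose the tray one because it is middle-sized and on the tray. A close crop of it and the lamp will check this.

Run:
```python
from h import *
S=np.load("pics/scene0.npz"); T=np.load("pics/top0.npz")
f=lambda I,x,y,w,h: cv2.resize(I[y:y+h,x:x+w],(400,300),interpolation=cv2.INTER_CUBIC)
a=f(S["I"],325,125,80,60); b=f(S["I"],150,190,80,60); c=f(T["I"],130,210,80,60); d=f(T["I"],320,205,80,60)
cv2.imwrite("pics/crop.png",np.vstack([np.hstack([a,b]),np.hstack([c,d])]))
for n,Z in(("scene",S),("top",T)):
    I,D=Z["I"],Z["D"]; P=cloud(n,D); hsv=cv2.cvtColor(I,cv2.COLOR_BGR2HSV)
    Pz=P[...,2]
    # orange clamp
    m=(hsv[...,0]<16)&(hsv[...,1]>180)&(hsv[...,2]>120)&(abs(P[...,0]-.55)<.3)&(P[...,1]>0.1)&(P[...,1]<.6)
    if n=="scene": m[:,:340]=0; m[:125]=0; m[200:]=0
    else: m[:210]=0; m[260:]=0
    q=P[m]; print(n,"orange",m.sum(),q.mean(0).round(4),q.min(0).round(3),q.max(0).round(3))
    h=m&(Pz>.080); q=P[h]; print(" bar",h.sum(), np.median(q,0).round(4) if h.sum() else "")
    # white console top
    w=(hsv[...,1]<60)&(hsv[...,2]>150)&(abs(Pz-.04)<.004)&(P[...,1]>.05)&(P[...,1]<.7)
    r=cv2.minAreaRect(P[w][:,:2].astype(np.float32)); print(" console",w.sum(),r,np.median(Pz[w]))
    x,y,ww,hh=(150,190,60,50) if n=="scene" else (340,215,40,40)
    k=np.zeros(m.shape,bool); k[y:y+hh,x:x+ww]=1
    k&=(I.max(2)<70)&(Pz>.008)&(Pz<.06); q=P[k]; print(" knob",k.sum(),q.min(0).round(3),q.max(0).round(3),np.median(q,0).round(4))
    for nm,(u,v) in dict(small=((181,163),(343,305)),tray=((176,218),(357,235)),big=((104,258),(419,213))).items():
        p=(u,v)[0 if n=="scene" else 1]; print(nm,dep(n,*p,D).round(3))
```

```text
scene orange 126 [0.5232 0.184  0.0663] [0.502 0.167 0.039] [0.536 0.208 0.087]
 bar 20 [0.5229 0.1868 0.0832]
 console 2757 ((0.2894849181175232, 0.24093323945999146), (0.5707712173461914, 0.33424896001815796), 5.401773929595947) 0.040531869362876005
 knob 176 [ 0.522 -0.311  0.009] [ 0.559 -0.276  0.048] [ 0.5488 -0.2957  0.026 ]
small [ 0.357 -0.256  0.017]
tray [ 0.554 -0.29   0.046]
big [ 0.611 -0.458  0.029]
top orange 27 [0.5177 0.1777 0.0718] [0.507 0.166 0.053] [0.529 0.185 0.088]
 bar 12 [0.5203 0.1841 0.086 ]
 console 3375 ((0.5151782631874084, 0.2605298161506653), (0.1097235456109047, 0.3322461247444153), 3.529102325439453) 0.041470576339413215Traceback (most recent call last):
  File "<stdin>", line 20, in <module>
    return umr_minimum(a, axis, None, out, keepdims, initial, where)
ValueError: zero-size array to reduction operation minimum which has no identity
```

View pics/crop.png

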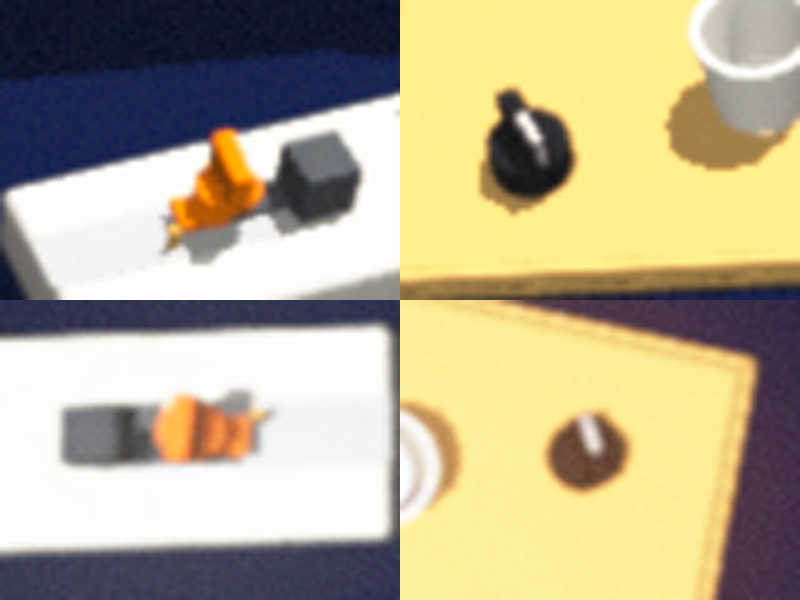

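The crops show the orange bar roughly across the console, its tongue pointing at the brass pin. They also show the tray knob, with its white line's outer end towards world +x: scene crop (545,160), top crop (583,415). Next I measure both accurately.

```bash
cat > k.py <<'E'
from h import *
def pca(X):
    X=X[:,:2]; c=X.mean(0); U,s,V=np.linalg.svd(X-c,full_matrices=False); return c,np.arctan2(*V[0][::-1]),np.ptp((X-c)@V.T,axis=0)
def plane(n,m,z): v,u=np.nonzero(m); return np.array([onz(n,a,b,z) for a,b in zip(u,v)])
E
python3 - <<'E'
from k import *
for n in("scene","top"):
    Z=np.load(f"pics/{n}0.npz"); I,D=Z["I"],Z["D"]; P=cloud(n,D); hsv=cv2.cvtColor(I,cv2.COLOR_BGR2HSV); Pz=P[...,2]
    box=lambda x,y,w,h:np.pad(np.ones((h,w),bool),((y,420-y-h),(x,560-x-w)))
    kb=box(163,202,26,32) if n=="scene" else box(346,224,24,22)
    g=I.max(2)
    w=kb&(hsv[...,1]<110)&(g>100); c,a,e=pca(plane(n,w,.044)); print(n,"white",w.sum(),c.round(4),a.round(3),e.round(4))
    k=kb&(hsv[...,2]<(90 if n=="scene" else 125)); q=plane(n,k,.026); (cc,r)=cv2.minEnclosingCircle(q[:,:2].astype(np.float32)); print(" black",k.sum(),q.mean(0).round(4),cc,r)
    kk=kb&(Pz>.033); q=P[kk]; print(" bar by depth",kk.sum(),pca(q) if len(q)>4 else "")
    cb=box(350,140,60,50) if n=="scene" else box(130,215,60,50)
    o=cb&(hsv[...,0]<20)&(hsv[...,1]>150)&(g>100)
    for th in(.079,.083):
        q=P[o&(Pz>th)]; print(" clamp",len(q),pca(q) if len(q)>4 else "",np.median(Pz[o&(Pz>th)]))
    h=cb&(g<110)&(hsv[...,1]<90)&(Pz>.062)&(Pz<.078); q=P[h]; print(" hood",h.sum(),cv2.minAreaRect(q[:,:2].astype(np.float32)),np.median(q[:,2]))
    w=(hsv[...,1]<60)&(g>150)&(Pz>.035)&(Pz<.046)&(P[...,1]>.07)&(P[...,1]<.32)&(abs(P[...,0]-.52)<.08)
    print(" console",cv2.minAreaRect(P[w][:,:2].astype(np.float32)))
    print(g[230:243,350:366] if n=="top" else "")
E
```

```text
scene white 36 [ 0.5441 -0.2887] 0.147 [0.042  0.0296]
 black 204 [ 0.545  -0.2941  0.026 ] (0.5392520427703857, -0.29810813069343567) 0.03122025728225708
 bar by depth 93 (array([ 0.5562592 , -0.29087105]), np.float64(0.06677900148518705), array([0.7676638 , 0.01954452]))
 clamp 36 (array([0.54014587, 0.17661847]), np.float64(-0.5120084598519834), array([0.89777097, 0.02278398])) 0.08425640915246749
 clamp 23 (array([0.55003842, 0.17041946]), np.float64(-0.5123502603717306), array([0.8977712 , 0.02084608])) 0.08535725759711979
 hood 45 ((0.5226669311523438, 0.23486874997615814), (0.03723163530230522, 0.01858622580766678), 55.222747802734375) 0.06724606408389969
 console ((0.5174654722213745, 0.20887789130210876), (0.11306493729352951, 0.22630442678928375), 3.373436212539673)

top white 301 [ 0.5399 -0.2941] -1.613 [0.0615 0.0586]
 black 100 [ 0.5355 -0.2945  0.026 ] (0.5386897921562195, -0.2945660948753357) 0.017557570710778236
 bar by depth 81 (array([ 0.5352315 , -0.28854577]), np.float64(2.1121912697418646), array([0.22740978, 0.03781663]))
 clamp 60 (array([0.51744999, 0.1879010
[... 643 characters left out ...]
 204 137  96 109 132 177 232]
 [175 119 111 108 107 104 135 201 236 218 158 106 101 115 148 209]
 [149 112 108 109 101 104 118 177 223 216 154 107 104 108 136 199]
 [137 108 109 112 109 109 108 135 170 171 135 103 104 107 135 201]
 [136 111 111 110 112 107 103 109 124 130 112  97 103 102 146 210]
 [148 114 111 112 105 110 105 100 105 103 104 102 102 115 171 234]
 [166 118 109 111 108 108 108 104 110 109 109 101 103 125 187 244]
 [206 134 111 108 111 109 107 100 103 110 108 110 127 170 225 250]
 [241 187 131 115 108 112 108 100 102 109 116 140 187 235 250 253]
 [252 238 196 145 126 107 110 109 115 139 173 213 242 253 254 254]
 [254 254 241 217 185 162 145 159 182 211 239 250 254 254 254 254]]
```

Run:
```python
from k import *
for n,c0 in(("top",(358,235)),("scene",(176,218))):
    Z=np.load(f"pics/{n}0.npz"); I,D=Z["I"],Z["D"]; P=cloud(n,D); Pz=P[...,2]
    v,u=np.mgrid[:420,:560]; near=np.hypot(P[...,0]-.54,P[...,1]+.294)<.035
    near&=np.hypot(u-c0[0],v-c0[1])<16
    for lo,hi in((.036,.052),):
        m=near&(Pz>lo)&(Pz<hi); c,a,e=pca(P[m]); print(n,"bar",m.sum(),c.round(4),a,e.round(4),np.median(Pz[m]).round(4))
        c,a,e=pca(plane(n,m,.044)); print("   planar",c.round(4),a,e.round(4))
    hsv=cv2.cvtColor(I,cv2.COLOR_BGR2HSV)
    m=near&(Pz>.030)&(hsv[...,1]<100)&(I[...,0]>(130 if n=="top" else 90)); q=plane(n,m,.044); c,a,e=pca(q); print("   white",m.sum(),c.round(4),a,e.round(4))
p,q=onz("top",356.6,228,.044),onz("top",359.4,236,.044); print("line",p,q,np.arctan2(*(p-q)[1::-1]))
L=.0605
for nm,p,a in(("clamp0",(.519,.188,.2),-.09),("clamp1",(.519,.188,.2),L-1.55),("knob",(.538,-.294,.2),.28),("spin",(.516,.238,.2),L)):
    for k in(0,1):
        q=kin.inverse_kinematics(list(p),quat(a+k*np.pi)); print(nm,k,None if q is None else np.round(q,2))
print(env.nose_length)
```

```text
top bar 74 [ 0.5379 -0.2935] -2.8202600674243836 [0.0383 0.0115] 0.0454
   planar [ 0.5381 -0.2938] -2.823647749771608 [0.0382 0.0125]
   white 26 [ 0.5466 -0.2934] -2.893233287069753 [0.0219 0.0076]
scene bar 82 [ 0.5392 -0.2922] 0.32244764854915015 [0.0399 0.0123] 0.0438
   planar [ 0.5396 -0.2921] 0.29129983399803033 [0.042  0.0129]
   white 30 [ 0.5461 -0.2899] 0.263771522289402 [0.0299 0.0073]
line [ 0.55433111 -0.2910936   0.044     ] [ 0.53371859 -0.29826352  0.044     ] 0.3347519304444741
clamp0 0 [-1.    0.48  0.7   1.98 -0.42  0.82 -1.72]
clamp0 1 [-0.62  0.41  0.2   1.96 -0.11  0.79  1.12]
clamp1 0 [-0.31  0.41 -0.19  1.94  0.1   0.81  2.67]
clamp1 1 [-0.81  0.43  0.44  1.97 -0.25  0.8  -0.14]
knob 0 [-0.14  0.6   0.75  1.84 -0.51  0.91 -0.44]
knob 1 [-0.15  0.61  0.77  1.84 -0.53  0.91  2.72]
spin 0 [-1.04  0.5   0.65  1.94 -0.4   0.83 -1.68]
spin 1 [-0.63  0.43  0.11  1.91 -0.06  0.8   1.15]
0.0726
```

The tray knob checks out: its bar measures 38 x 12 mm, centred at (0.5385, -0.293), with the flat side at yaw 0.31. Now the clamp.

Run:
```python
from h import *
L=.0605; C=np.array([.519,.188]); a0=-.09+np.pi; z=.071+env.nose_length
env.grip(.032,f_grip=40)
env.reach([*C,.25],quat(a0)); 
print(env.movel([*C,z],.12,stop_force=12))
env.grip(0.0,f_grip=40); s=env.get_state(); print(s["time"],s["opening"],s["force"],s["tcp_pos"],s["gripper_force"])
a1=L-1.53+np.pi
for a in np.linspace(a0,a1,4)[1:]:
    env.movel([*C,z],.15,rot=quat(a)); s=env.get_state(); print(s["time"],s["opening"],np.round(s["force"],1),np.round(s["torque"],2))
I,D=camera("scene"); cv2.imwrite("pics/c1.png",cv2.resize(I[100:200,310:490],(720,400)))
```

```text
False
3.9333 0.011131776785697824 [0.18626288 0.03658608 5.39614471] [0.51952874 0.18832144 0.14447904] 43.78066420555115
4.5417 0.010738177614931696 [-1.8 -0.8  7.7] [-0.31  0.36 -0.02]
5.15 0.011132262441629194 [-4.2 -1.8 10.4] [-0.27  0.79 -0.07]
5.7583 0.010760985716811916 [-6.1 -1.6 13.1] [-0.27  1.36 -0.06]
```

View pics/c1.png

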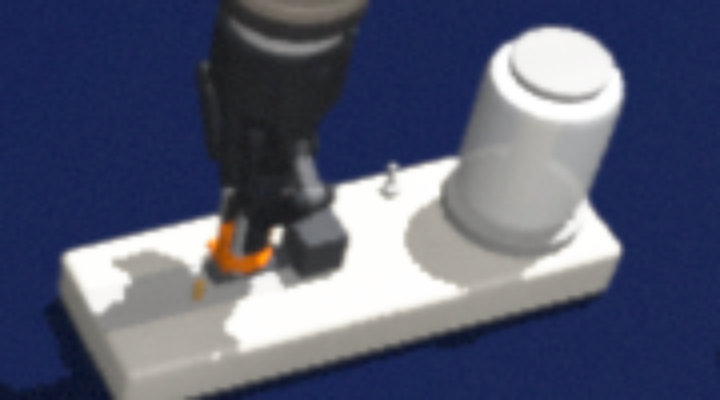

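The picture shows the bar along the console and the tongue clear of the pin at (198,290), so the clamp is turned. Now I slide the cover.

Run:
```python
from h import *
L=.0605; C=np.array([.519,.188]); z=.071+env.nose_length
d=np.array([np.sin(L),-np.cos(L)])
print(env.movel([*(C+d*.063),z+.001],.06,stop_force=25)); s=env.get_state(); print(s["time"],s["opening"],np.round(s["force"],1),np.round(s["tcp_pos"],4))
env.grip(.034); p=s["tcp_pos"]; env.movel([p[0],p[1],.25],.2)
env.reach([.5385,-.293,.25],quat(.31))
for n in("scene","top"):
    I,D=camera(n); np.savez(f"pics/{n}1.npz",I=I,D=D)
    if n=="scene": a=cv2.resize(I[125:200,325:425],(400,300),interpolation=cv2.INTER_CUBIC)
    else: b=cv2.resize(I[205:265,130:210],(400,300),interpolation=cv2.INTER_CUBIC)
cv2.imwrite("pics/c2.png",np.hstack([a,b])); print(env.get_state()["time"])
```

```text
False
7.0083 0.011028151947149933 [-5.8  5.2  5. ] [0.5219 0.1271 0.1444]
9.6833
```

View pics/c2.png

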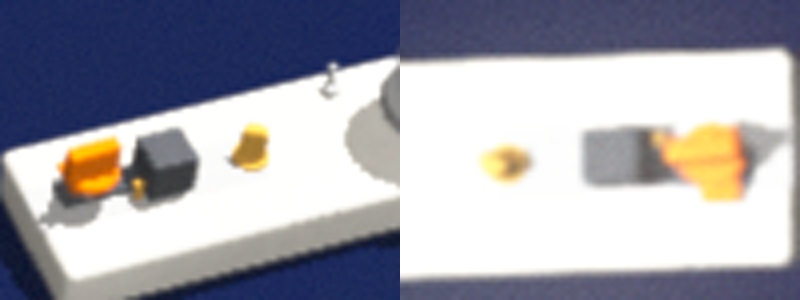

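Cover is fully back and the brass D-spindle stands clear, at scene crop (250,147) and top crop (505,160). Next I measure its centre and flat.

Run:
```python
from k import *
for n in("scene","top"):
    Z=np.load(f"pics/{n}1.npz"); I,D=Z["I"],Z["D"]; P=cloud(n,D); Pz=P[...,2]
    hsv=cv2.cvtColor(I,cv2.COLOR_BGR2HSV)
    near=(np.hypot(P[...,0]-.516,P[...,1]-.238)<.022)
    m=near&(Pz>.057)&(Pz<.072); q=P[m]; c,a,e=pca(q); print(n,"top",m.sum(),c.round(4),a,e.round(4),np.median(q[:,2]).round(4))
    q=plane(n,m,.064); print("  planar",pca(q)); 
    m2=near&(hsv[...,1]>90)&(hsv[...,0]<35); v,u=np.nonzero(m2); print(u.min(),u.max(),v.min(),v.max())
    sl=np.s_[v.min():v.max()+1,u.min():u.max()+1]
    print((Pz[sl]*1000).round().astype(int)); print(hsv[sl][...,2]); print(hsv[sl][...,1])
    f=near&(Pz>.046)&(Pz<.058); q=P[f]; print("  side",len(q),pca(q)); print((q*1000).round(1).tolist())
```

```text
scene top 34 [0.5142 0.2416] -2.235488231457785 [0.0176 0.0136] 0.063
  planar (array([0.51509819, 0.2410137 ]), np.float64(0.7649024853105721), array([0.01798754, 0.01774447]))
383 391 156 167
[[ 40  44  40  67  64  65  64  67  65]
 [ 45  39  41  64  66  68  64  64  66]
 [ 40  40  61  61  62  61  65  63  66]
 [ 41  45  58  58  56  60  63  62  62]
 [ 40  39  51  52  57  57  57  60  60]
 [ 41  42  51  57  50  54  57  50  54]
 [ 45  45  46  51  50  48  52  52  52]
 [ 46  49  44  43  44  49  45  48  50]
 [ 44  42  44  46  45  42  43  43  42]
 [ 40  44  44  45  44  43  42  41  43]
 [ 41  41  43  44 950  42  46  41  43]
 [ 39  44  39  42  42  43  41  44  39]]
[[255 255 254 253 254 255 255 255 255]
 [255 255 252 251 254 254 255 255 255]
 [255 254 223 208 221 231 237 244 253]
 [254 251 201 167 169 176 179 188 223]
 [253 249 194 162 160 163 161 166 192]
 [252 239 176 161 163 159 161 165 216]
 [245 196 162 160 162 160 160 169 229]
 [207 171 164 163 162 160 162 181 241]
 [164 171 170 169 168 170 175 212 249]
 [148 163 178 189 190 199 230 252 253]
 [178 183 221 242 248 252 251 248 250]
 [246 24
[... 1932 characters left out ...]
98 118 127 135 129 126 124 115]
 [100 113 120 132 128 118 123 111]
 [ 93 108 117 128 126 109 107  96]
 [ 64 102 124 134 123 116 118  83]
 [ 16  57 102 121 125 119  94  45]]
  side 19 (array([0.51536943, 0.23720878]), np.float64(-2.497343169940675), array([0.02134642, 0.02621961]))
[[529.6, 238.0, 46.2], [526.9, 243.0, 46.1], [526.9, 237.5, 47.0], [524.3, 242.7, 46.3], [521.1, 242.9, 52.3], [519.2, 231.4, 48.2], [516.8, 234.4, 46.2], [513.6, 231.6, 54.0], [514.2, 231.5, 46.7], [514.3, 228.7, 47.4], [511.1, 256.9, 46.1], [510.9, 233.5, 55.3], [511.2, 231.9, 52.5], [508.7, 246.1, 47.4], [508.2, 241.1, 54.3], [508.5, 236.6, 52.7], [508.7, 234.7, 50.9], [509.0, 233.5, 47.1], [509.1, 231.0, 46.8]]
```

Run:
```python
from k import *
for n in("scene","top"):
    fr=[camera(n) for _ in range(12)]
    D=np.median([f[1] for f in fr],0); I=np.mean([f[0] for f in fr],0); np.savez(f"pics/{n}2.npz",I=I,D=D)
    P=cloud(n,D); Pz=P[...,2]
    near=np.hypot(P[...,0]-.516,P[...,1]-.239)<.02
    con=np.median(Pz[(np.hypot(P[...,0]-.516,P[...,1]-.239)<.045)&(abs(Pz-.04)<.006)]); print(n,"console z",con)
    m=near&(Pz>.0605)&(Pz<.072); c,a,e=pca(plane(n,m,.064)); print(n,"top",m.sum(),c.round(4),a%np.pi-np.pi/2,e.round(4),np.median(Pz[m]).round(4))
    f=near&(Pz>.047)&(Pz<.0605); q=P[f]; print("  side",len(q)); print((q*1000).round(1).tolist() if n=="scene" else "")
    v,u=np.nonzero(near&(Pz>.047)); sl=np.s_[v.min()-1:v.max()+2,u.min()-1:u.max()+2]; print(u.min()-1,v.min()-1); print((Pz[sl]*1000).round().astype(int))
print(env.get_state()["time"])
```

```text
scene console z 0.040880756378193064
scene top 26 [0.5134 0.2418] -0.4968061822829162 [0.0169 0.0132] 0.0643
  side 29
[[513.1, 232.4, 59.7], [513.4, 235.0, 59.4], [514.5, 237.1, 59.9], [515.3, 239.3, 60.1], [515.1, 242.2, 59.2], [511.8, 233.9, 54.6], [513.3, 235.7, 55.6], [514.5, 237.8, 56.2], [515.1, 240.2, 56.1], [516.6, 242.0, 57.2], [518.2, 243.7, 58.3], [519.3, 245.8, 58.9], [519.7, 248.3, 58.6], [512.2, 234.3, 51.2], [513.6, 236.2, 52.2], [514.4, 238.5, 52.4], [515.9, 240.3, 53.4], [517.4, 242.1, 54.5], [518.3, 244.3, 54.8], [519.4, 246.4, 55.4], [512.6, 234.7, 48.0], [514.1, 236.6, 49.0], [514.2, 239.3, 48.4], [515.7, 241.1, 49.4], [517.4, 242.9, 50.7], [519.0, 244.6, 51.9], [518.5, 247.7, 50.6], [518.2, 245.8, 47.2], [518.9, 248.1, 47.3]]
384 154
[[40 39 41 41 41 40 39 40 41 41]
 [40 41 41 42 63 64 41 41 42 40]
 [41 41 65 65 64 64 64 65 40 40]
 [41 41 64 64 64 64 65 66 66 40]
 [40 61 63 63 64 65 63 64 64 40]
 [40 60 59 60 60 59 61 61 62 40]
 [42 55 56 56 56 57 58 59 59 40]
 [43 51 52 52 53 54 55 55 41 40]
 [46 48 49 48 49 51 52 51 43 40]
 [44 44 45 46 46 47 47 47 43 41]
 [44 43 44 44 45 44 45 45 43 41]]
top console z 0.041965642760511596
top top 27 [0.5144 0.2394] -0.33670677869321164 [0.0171 0.0101] 0.0654
  side 10

144 234
[[42 42 42 44 45 45 45 45 45 45 43]
 [41 65 66 65 53 45 46 44 44 44 45]
 [42 65 65 66 65 63 49 45 44 45 45]
 [42 66 66 66 67 67 66 64 47 44 43]
 [42 65 66 66 65 65 64 62 53 48 45]
 [43 41 66 66 66 65 63 57 52 44 45]
 [41 42 41 45 60 59 55 49 45 45 43]
 [42 42 42 42 43 44 45 45 45 42 42]]
10.8833
```

The flat's normal is at about -0.5 rad: -0.52 from the side face, and -0.50 and -0.34 from the top face. The axis is near (0.516, 0.238), which agrees with the console line. Now I pick up the knob.

Run:
```python
from h import *
K=[.5387,-.293]
print(env.movel([*K,.1006],.15,stop_force=10)); print(env.get_state()["tcp_pos"])
env.grip(0.,f_grip=70); s=env.get_state(); print(s["opening"],s["gripper_force"],np.round(s["tcp_pos"],4),np.round(s["force"],1))
env.movel([*K,.23],.2)
S=[.516,.238]
env.reach([*S,.23],quat(-.48)); env.movel([*S,.175],.15); env.dwell(.2); s=env.get_state(); print(s["time"],s["opening"],np.round(s["tcp_pos"],4),np.round(s["force"],1),np.round(s["qpos"],2))
o=[]
for n in("scene","top"):
    I,D=camera(n); np.savez(f"pics/{n}3.npz",I=I,D=D)
    o.append(cv2.resize(I[110:185,340:440] if n=="scene" else I[195:270,110:210],(400,300),interpolation=cv2.INTER_CUBIC))
cv2.imwrite("pics/c3.png",np.hstack(o))
```

```text
False
[ 0.53912817 -0.29348947  0.10149861]
0.010002811008290204 69.92894768714905 [ 0.5393 -0.2934  0.1016] [-0.3 -0.4  6.5]
15.8083 0.009786564217797125 [0.5166 0.238  0.176 ] [-0.3  0.1 -1. ] [-1.3   0.77  1.11  1.97 -0.86  0.97 -1.81]
```

View pics/c3.png

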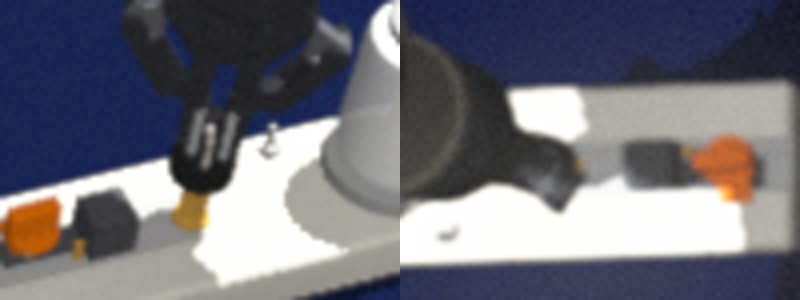

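The knob is held upright just above the spindle (scene crop (200,170)), with its white mark facing the flat's side. Lowering it now.

```bash
cat > ins.py <<'E'
from h import *
def down(x,y,yaw,z=.1385,f=14):
    r=env.movel([x,y,z],.04,rot=quat(yaw),stop_force=f); env.dwell(.1); s=env.get_state()
    print(r,round(s["time"],2),np.round(s["tcp_pos"],4),np.round(s["force"],1),np.round(s["torque"],2)); return s
E
python3 - <<'E'
from ins import *
down(.5158,.238,-.48)
E
```

```text
False 17.07 [0.5158 0.238  0.1389] [-2.5  0.1  5.9] [ 0.11  0.6  -0.  ]
```

Run:
```python
from h import *
I,D=camera("scene"); cv2.imwrite("pics/c4.png",cv2.resize(I[110:185,340:440],(800,600),interpolation=cv2.INTER_CUBIC)); s=env.get_state(); print(s["time"],s["tcp_pos"],s["force"],s["opening"],s["gripper_force"])
```

```text
17.125 [0.51578727 0.23795655 0.13889712] [-2.80375088 -0.40439659  6.52482261] 0.00976326642519081 69.8535168170929
```

View pics/c4.png

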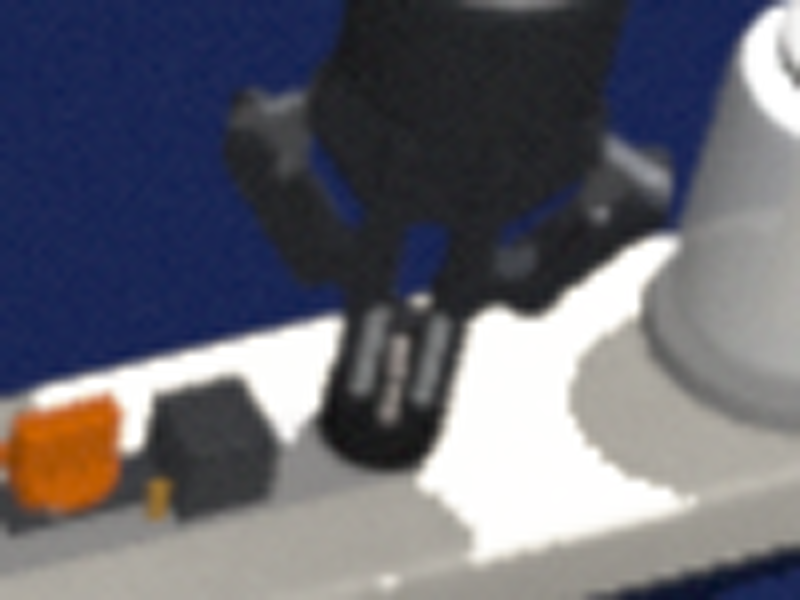

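The knob sits down on the console with no brass showing (380,460), still gripped. The hood at (215,450) is well clear, and the 7 N or so of press fits the spring at about 4 mm. Handing in.

```bash
python3 -c "
from h import *
print(job.job_done())"
```

```text
the job is handed in; nothing more can be done
None
```

I handed the job in at about 17 s of robot time: the clamp is turned, the cover is slid open, and the dimmer knob is home on the spindle, still gripped and pressed about 4 mm down; no verdict came back.

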